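# Ready the tea cooker: set the air dial, fit the loose knob and hold it pressed

### The job

Get the little gas cooker ready to light for tea: first turn its air dial so that the white pointer lines up with the red mark. Then take the loose cooker knob, turn it so that its white mark matches the flat of the bare D-shaft on the cooker, push it fully home on the shaft, and press it on down against the valve spring to the stop. Finish while still gripping the knob and keeping it pressed down, with the dial still on its mark and the matchbox and the cup beside the cooker left where they stand.

Things in the scene. Friction and masses are not known exactly. Their poses are not given: they have to be found in the camera images.
- cooker: White one-burner table gas cooker, fixed, 280 mm deep (x) x 320 mm wide (y), top 85 mm above the table. Origin under its centre; its -x side faces the robot. On the dark strip along its near edge, 105 mm from the centre, sit the air dial (80 mm to +y) and the bare valve shaft (80 mm to -y). Pan support: 32 mm above the top, 80 mm or more from either control's axis.
- index: Flat aluminium index ring, 68 mm across and 2 mm thick, lying on the cooker top under the air dial, fixed, concentric with the dial. Its red mark (a 10 x 5 mm bar near the rim) lies along the ring's own +x direction. Origin on the dial's axis, on the cooker top.
- dial (a joint): Angle of the air dial (rad), growing counter-clockwise seen from above, relative to the cooker: at 0 its white pointer points along the cooker's +x. Range -1.8 to 1.8. It stays where it is left (friction about 0.04 N m).
- dial_axis (a point): Point on the black air dial's axis at the top of its finger bar, 32 mm above the cooker top; turns with the dial, x along the pointer. The dial is a disc 42 mm across, upper face 14 mm above the cooker top, with an upright finger bar 36 mm long (along x), 12 mm wide, 18 mm high, to be gripped across its width. Its pointer is a white line on the +x half of the bar and on the +x rim.
- dial_pointer (a point): Pointer of the air dial: point on the dial 20 mm from its axis along the dial's +x, 14 mm above the cooker top.
- knob: Loose black cooker knob, 35 to 70 g, hole down on the table. Skirt 44 mm across, 16 mm high; on it an upright finger bar 40 mm long (along the knob's x), 12 mm wide, 18 mm high. Origin: centre of the underside, z up. A D-shaped hole, 15 mm across, 12 mm deep, runs up its axis from the underside; its flat is 1.2 mm from the axis on the +x side, where a white line marks bar and rim.
- knob_mark (a point): The knob's white mark: point 20 mm from its axis along its +x, on the skirt's upper face (16 mm above its underside).
- stem_tip (a point): Top centre (axis of the round part) of the brass-coloured D-shaft upright on the cooker, z up; 109 mm above the table when not pressed. 13 mm across, nearly half cut away: flat on its own +x side, 0.5 mm from the axis; end chamfered 1 mm; it cannot turn. The knob fits (play 1 mm, at the flat 0.7) only with knob +x along shaft +x. Fully home, the knob's underside is 12 mm below the tip, clear of the collar.
- stem (a joint): How far the D-shaft is pressed down into its valve (m): 0 released, 0.005 at its stop. A spring pushes it back up, 4 N at 0 rising to 8 N at the stop. The shaft stands 20 mm (released) above a collar 28 mm across and 4 mm high on the cooker top.
- matchbox: Matchbox, 53 x 36 x 15 mm, on the table; a bystander. Origin under its centre.
- cup3: Small white porcelain cup, 72 mm across, 55 mm high, set out on the table to the right (-y) of the cooker; a bystander. Origin under its centre.
Things that resemble listed ones, but are neither listed nor needed, are in the scene too. What is shaped like the knob but brown is not meant.

How it is judged:
On the way, in this order (a step that is already met when the one before it is completed fails the run):
1. the air dial's pointer is on the red mark (within 8 degrees), knob not yet fitted (y of dial_pointer in the frame of index between -0.0028 and 0.0028 m and x of dial_pointer in the frame of index above 0.015 m and horizontal distance between knob and stem_tip above 0.05 m and velocity of joint dial between -0.1 and 0.1 rad/s), for 0.3 s.
2. the knob is fully home on the D-shaft, mark over flat, and pressed down with it (z of knob in the frame of stem_tip below -0.01 m and horizontal distance between knob and stem_tip below 0.003 m and x of knob_mark in the frame of stem_tip above 0.015 m and angle between knob's own z axis and vertical below 0.12 rad and angle between the x axis of knob and the x axis of stem_tip, either way round below 0.3 rad and value of joint stem above 0.0035 m and contact force between the fingers and knob above 2 N), for 0.2 s.
At the end, for the whole second after the job is handed in: Knob gripped (over 2 N), upright, home on the D-shaft (underside 10 mm or more below the tip, axes within 3 mm, white mark on the flat's side), shaft pressed at least 3.5 of its 5 mm; dial pointer within 8 degrees of the red mark; all through the last second (all of step 2 and y of dial_pointer in the frame of index between -0.0028 and 0.0028 m and x of dial_pointer in the frame of index above 0.015 m); the arm keeps its last pose, push and grip.
It fails at once if the matchbox or the cup beside the cooker is shifted by more than 30 mm or tipped over (distance of any of cup3, matchbox from where it was at the start of the episode above 0.03 m or angle between any of cup3, matchbox's own z axis and vertical above 0.5 rad).
It also fails if it takes over 48 s, if anything falls off the work surface, if the arm or the gripper's body presses on something with over 40 N, if the wrist force passes 120 N, or if a joint passes its speed limit or range.

### The arm

A 6-joint arm with a two-finger parallel gripper is mounted at the origin on the work surface. World frame = base frame: x ahead of the robot, y to its left, z up, the work surface at z = 0. Lengths are in m, angles in rad, forces in N, time in s.
With the tool pointing down it reaches from about 0.35 to 0.775 m from the base axis. Payload 5.5 kg.
Tool frame: the origin (TCP) lies between the finger pads; the fingertips stand 8 mm ahead of it and the grasp point (between the pads) lies 11 mm behind it; z points along the fingers, y is the line along which they close (so a half turn about z gives the same grasp; the last joint's range is limited). The gripper opens to 85 mm and grips with 20 to 120 N. Pads are 22 mm wide; open, the fingers measure 114 mm over their backs; the gripper's body (76 mm by 85 mm) begins 54 mm behind the grasp point. The pads swing forward as they close: fully open they stand 13 mm farther back than shut.
Start: joints at [1.104, 0.313, 0.046, 1.304, 0, 1.431], TCP at [0.185, 0.545, 0.239] pointing down, gripper open.
Joint ranges: [-2.76, 2.76], [-0.86, 1.69], [-1.03, 1.26], [-2.2, 2.34], [-1.47, 1.5], [-3.14, 3.14]. Speed limits (rad/s): [2.57, 2.57, 3.14, 3.14, 3.14, 3.14].

### API

Orientations are given as a unit quaternion [w, x, y, z].
In Python, from workcell import status, vision, job gives the robot as it stands. The module is installed in compiled form; this text tells all that it offers.
- The arm moves only by the tool apply_moves, never from a script. Its argument "moves" is one flat list of numbers, 6 for each row, row after row: the shift along the world's x, y, z in units of 25 mm (1.0 is 25 mm), then the turn, a rotation vector about the world's x, y, z in rad. In form: [x, y, z, rx, ry, rz, x, y, z, rx, ry, rz, ...]. A call has 1 to 20 rows; each row is the pose to reach, as a shift and turn from the pose commanded when the call began; what a row does not reach only later rows make up. A row lasts 1/12 s, in which the tool goes at most 41.7 mm and 7.16 degrees, less where a joint would pass 70% of its speed; a pose out of reach is approached as far as the arm can. A call with a gripper value outside its range is refused whole. "claw" is the opening in per cent of the stroke, from 0 (shut) to 100 (fully open), set as the call begins (left out, the last holds). The fingers move at their own pace and stop on an object; "newtons" is the grip in N (left out, the last holds). Time passes only in rows, so rows that repeat a pose let the fingers close. It gives the time, the measured TCP pose, the force, the opening and the grip force at its end, in the units of the state.
- status.get_state(): the state, without advancing time (a new reading comes with each control period).
- vision.read_camera(name): name is "side" or "top"; returns a dict with "image" (400x640x3 uint8, blue, green, red), "camera_matrix" (3x3 intrinsics, pixels), "dist_coeffs" ([k1, k2, p1, p2, k3] as OpenCV has them; the pictures are not rectified), "camera_from_world" (4x4, takes a point from world to camera coordinates). Camera axes: x right, y down, z forward; pixel columns grow to the right and rows downward; lengths in m; the calibration is good to about 2 mm. A picture is of the moment at which its call begins. There is no depth.
- job.hand_in(): hands the job in; it is judged then, once.
The state is a dict: "clock": time; "joint_pos": joint angles; "qvel": joint speeds; "tau": joint torques, N m; "tcp_pos": TCP position; "orientation": TCP orientation; "wrist_force": force on the tool from outside, world axes, zero at the start; "ft_torque": the same for the moment, N m; "finger_gap": finger opening in m; "grip_force": force on a finger pad.
Only numpy, scipy, OpenCV 4.12 (cv2) and the standard library are available. Lean on these libraries where they do the work, as an engineer would, in place of code of your own. Each camera call takes 0.05 s, during which the arm holds its last target. There are 200 camera calls.

## Working session

There is one attempt and no reset: what is moved stays moved. The work goes in short steps, Python scripts to look and compute and a tool call to move; the robot and the scene stay as the last step left them, time stands still between calls to the robot, and variables do not carry over. Pictures are saved under pics/ and viewed, at most 10 in all, crops included, and the job is handed in when it is done.

Besides the shell and the picture viewer there is one more tool, called after ">>>" as a command line: name --argument value ..., lists and objects as JSON in quotes. apply_moves: Moves the arm, as the interface text tells. Its arguments: {"type":"object","properties":{"moves":{"type":"array","items":{"type":"number"}},"claw":{"type":"number"},"newtons":{"type":"number"}},"required":["moves"]}

```bash
mkdir -p pics
cat > h.py <<'E'
import numpy as np, cv2
from workcell import status, vision, job
def cam(n):
    c=vision.read_camera(n); c={k:np.array(v) for k,v in c.items()}; return c
def ray(c,px):
    p=cv2.undistortPoints(np.array(px,float).reshape(-1,1,2),c['camera_matrix'],c['dist_coeffs']).reshape(-1,2)
    T=c['camera_from_world'];R=T[:3,:3];o=-R.T@T[:3,3]
    d=np.c_[p,np.ones(len(p))]@R
    return o,d
def onplane(c,px,z):
    o,d=ray(c,px); return o+d*((z-o[2])/d[:,2])[:,None]
def proj(c,P):
    T=c['camera_from_world'];return cv2.projectPoints(np.array(P,float).reshape(-1,1,3),cv2.Rodrigues(T[:3,:3])[0],T[:3,3],c['camera_matrix'],c['dist_coeffs'])[0].reshape(-1,2)
E
python3 - <<'E'
from h import *
import pickle
s=status.get_state();print(s)
d={}
for n in('top','side'):
    c=cam(n);d[n]=c;cv2.imwrite(f'pics/{n}0.png',c['image']);T=c['camera_from_world'];print(n,-T[:3,:3].T@T[:3,3],T[:3,:3].round(2),c['camera_matrix'][0,0])
pickle.dump(d,open('c0.pkl','wb'))
E
```

```text
{'clock': 0.0, 'joint_pos': array([ 1.10441973e+00,  3.14030668e-01,  4.49666213e-02,  1.30362011e+00,
       -4.80198429e-05,  1.43117388e+00]), 'qvel': array([ 2.72384698e-04, -8.04378393e-04, -1.94155140e-04,  1.76852542e-03,
        3.91432958e-05,  1.62155390e-03]), 'tau': array([-9.24361558e-06, -4.80617881e+01,  2.98538071e+01,  1.91250688e-02,
       -2.69856246e-04,  6.60146071e-08]), 'tcp_pos': array([0.18435995, 0.54410181, 0.23838661]), 'orientation': array([-2.58733528e-04,  1.62651137e-01,  9.86683189e-01, -9.08080339e-04]), 'wrist_force': array([-0.7811609 ,  1.22581462,  0.18691676]), 'ft_torque': array([-0.00639148,  0.05620967,  0.00396543]), 'grip_force': 0.0, 'finger_gap': 0.08571072925394868}
top [ 0.40792576 -0.05518987  1.03029837] [[ 0.02 -1.   -0.03]
 [-0.99 -0.01 -0.13]
 [ 0.13  0.04 -0.99]] 383.15947915629613
side [ 0.29399172 -0.89629585  1.11014897] [[ 0.96 -0.26 -0.01]
 [-0.21 -0.72 -0.66]
 [ 0.16  0.64 -0.75]] 505.9133856793847
```

View pics/top0.png

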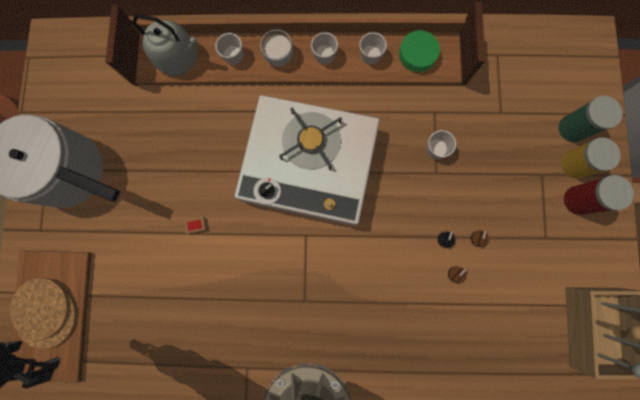

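View pics/side0.png

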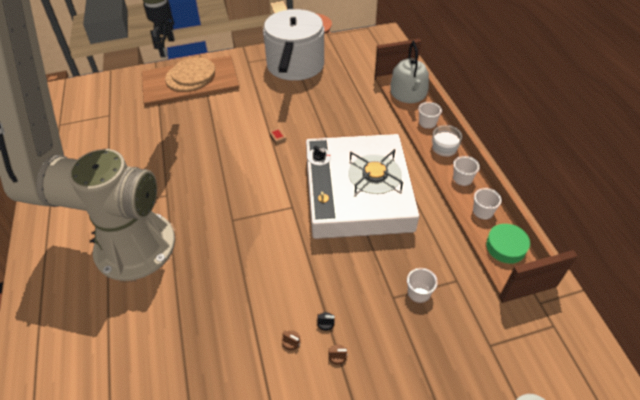

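The top view shows the cooker around (308,160), with the dial at (267,190) and the brass shaft at (330,204). The knob candidates in it are black at (446,240), brown at (480,238) and brown at (457,274). The black one fits the description. The matchbox is at (195,226) and the cup at (441,145). In the side view the dial is at (319,155), the shaft at (323,198) and the black knob at (326,321). Next I'll enlarge these to confirm.

Run:
```python
from h import *
import pickle
d=pickle.load(open('c0.pkl','rb'))
def crop(n,u,v,r=20): 
    return cv2.resize(d[n]['image'][v-r:v+r,u-r:u+r],(260,260),interpolation=cv2.INTER_CUBIC)
m=np.vstack([np.hstack([crop('top',267,190),crop('top',330,204),crop('top',446,240)]),np.hstack([crop('side',319,153),crop('side',323,198),crop('side',326,321)])])
cv2.imwrite('pics/m.png',m)
t=d['top'];s=d['side']
print('dial',onplane(t,[(267,190)],.11),onplane(s,[(319,153)],.11))
print('shaft',onplane(t,[(330,204)],.105),onplane(s,[(323,198)],.105))
print('knob',onplane(t,[(446,240)],.02),onplane(s,[(326,321)],.02))
# cooker top corners
hs=cv2.cvtColor(t['image'],cv2.COLOR_BGR2HSV)
print('corners',onplane(t,[(261,97),(378,118),(359,222),(236,199)],.085))
```

```text
dial [[0.55076619 0.10089452 0.11      ]] [[0.54844318 0.09583805 0.11      ]]
shaft [[ 0.51879581 -0.05339246  0.105     ]] [[ 0.51560204 -0.06424228  0.105     ]]
knob [[ 0.43815553 -0.35656     0.02      ]] [[ 0.43899958 -0.36336231  0.02      ]]
corners [[ 0.79965532  0.12950679  0.085     ]
 [ 0.74399151 -0.17342123  0.085     ]
 [ 0.47742334 -0.12526682  0.085     ]
 [ 0.53092973  0.1827466   0.085     ]]
```

View pics/m.png

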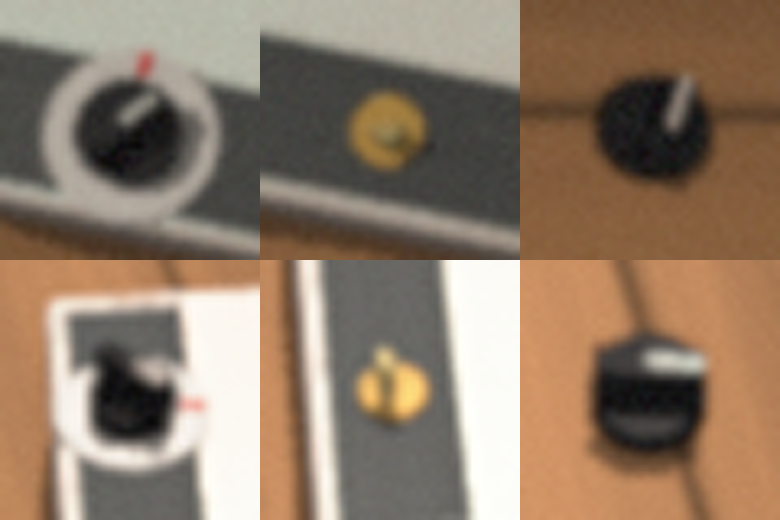

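The crops confirm the black part at top (446,240) as the knob: it has the white mark, and the brown ones are lookalikes. The dial's pointer runs roughly up and to the right, while the red mark is at about (269.6,180). The flat of the D-shaft needs a sharper look, so I'll average several frames and measure.

Run:
```python
from h import *
import pickle
d={}
for n in('top','side'):
    fs=[cam(n) for _ in range(8)]
    d[n]=fs[0]; d[n]['image']=np.mean([f['image'] for f in fs],0).astype(np.float32)
pickle.dump(d,open('avg.pkl','wb'))
out=[]
P={'top':(330,204),'side':(323,198)}
for n in P:
    u,v=P[n];im=d[n]['image'][v-9:v+9,u-9:u+9]
    c=np.clip((im-20)*1.2,0,255).astype(np.uint8)
    out.append(cv2.resize(c,(396,396),interpolation=cv2.INTER_NEAREST))
cv2.imwrite('pics/shaft.png',np.hstack(out))
def comp(n,mask,u,v,r):
    m=np.zeros_like(mask);m[v-r:v+r,u-r:u+r]=mask[v-r:v+r,u-r:u+r]
    ys,xs=np.nonzero(m);return np.c_[xs,ys].astype(float)
for n,dial,knob in(('top',(267,190),(446,240)),('side',(319,155),(326,321))):
    im=d[n]['image'];b,g,r=im[...,0],im[...,1],im[...,2]
    hs=cv2.cvtColor(im/255,cv2.COLOR_BGR2HSV)
    red=((r-np.maximum(g,b))>45)&(abs(g-b)<40)
    p=comp(n,red,*dial,18);print(n,'red',len(p),p.mean(0) if len(p) else 0)
    if len(p):
        w=onplane(d[n],[p.mean(0)],.087);print(w)
    wh=(hs[...,1]<.3)&(im.mean(2)>75)
    p=comp(n,wh,*knob,9);w=onplane(d[n],p,.034);print('knobmark px',p.mean(0),w.mean(0),len(p))
    q=w[:,:2]-w[:,:2].mean(0);U,S,V=np.linalg.svd(q,full_matrices=False);print('dir',V[0],'yaw',np.degrees(np.arctan2(V[0,1],V[0,0])),'half',np.ptp(q@V[0]))
    dk=(im.max(2)<60)
    p=comp(n,dk,*knob,14);print('knob dark px',p.mean(0),onplane(d[n],[p.mean(0)],.017),len(p))
    p=comp(n,wh,*dial,5);print('pointer px',p.mean(0),len(p),onplane(d[n],[p.mean(0)],.117))
```

```text
top red 8 [268.75  179.625]
[[0.5807792  0.10127203 0.087     ]]
knobmark px [450.         235.31578947] [ 0.44987304 -0.36296354  0.034     ] 19
dir [-0.93923033  0.34328761] yaw 159.92269975060483 half 0.018861144444370405
knob dark px [445.62631579 239.74736842] [[ 0.4388903  -0.35649794  0.017     ]] 190
pointer px [267.58823529 186.29411765] 17 [[0.55880258 0.09858094 0.117     ]]
side red 66 [307.28787879 151.93939394]
[[0.52287163 0.13231313 0.087     ]]
knobmark px [328.7  315.86] [ 0.44680473 -0.35918239  0.034     ] 50
dir [ 0.8891507 -0.4576145] yaw -27.233282519445932 half 0.02394704174345487
knob dark px [325.13548387 323.27096774] [[ 0.43584539 -0.36700364  0.017     ]] 155
pointer px [321.         151.55555556] 9 [[0.55358696 0.0929274  0.117     ]]
```

View pics/shaft.png

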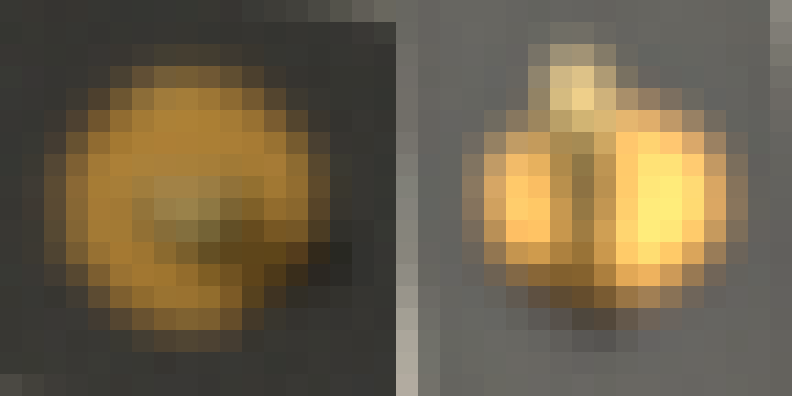

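Run:
```python
from h import *
import pickle
np.set_printoptions(linewidth=200,precision=3,suppress=True)
d=pickle.load(open('avg.pkl','rb'))
S=6
for n,(u,v) in {'top':(330,204),'side':(323,198)}.items():
    c=d[n];im=c['image'][v-9:v+9,u-9:u+9]
    big=cv2.resize(im,None,fx=S,fy=S,interpolation=cv2.INTER_LINEAR)
    sat=1-big.min(2)/big.max(2); orange=((sat>.42)).astype(np.uint8)
    cs,_=cv2.findContours(orange,cv2.RETR_EXTERNAL,cv2.CHAIN_APPROX_NONE)
    k=max(cs,key=cv2.contourArea); e=cv2.fitEllipse(cv2.convexHull(k))
    f=lambda p:(np.array(p)+.5)/S-.5+[u-9,v-9]
    cc=f(e[0]); C=onplane(c,[cc],.089)[0]
    print(n,'collar px',cc,'axes',np.array(e[1])/S,'ang',e[2],'world',C)
    ax=proj(c,[[C[0],C[1],.109]])[0]; print(' axis tip px',ax, ax-[u-9,v-9])
    print((sat[S//2::S,S//2::S]*100).astype(int)); print(big[S//2::S,S//2::S].max(2).astype(int))
    # predicted outline of tips for D facing several directions
    for a in range(0,360,45):
        t=np.radians(np.linspace(-85.6,85.6,60)); r=.0065*np.c_[np.cos(t),np.sin(t)]
        g=np.stack(np.meshgrid(np.linspace(-.0065,.0065,41),np.linspace(-.0065,.0065,41)),-1).reshape(-1,2)
        g=g[(np.hypot(*g.T)<.0065)&(g[:,0]<.0005)].mean(0); A=np.radians(a)
        w=C[:2]+[g[0]*np.cos(A),g[0]*np.sin(A)]
        print('  flat facing',a,'centroid px',proj(c,[[*w,.109]])[0]-[u-9,v-9])
```

```text
top collar px [329.146 203.667] axes [11.51  11.754] ang 56.50669860839844 world [ 0.522 -0.051  0.089]
 axis tip px [329.123 202.677] [8.123 7.677]
[[ 5  7  6  6  4  4  4  5  5  6  6  4  6  6  7  8  8  8]
 [ 5  6  5  5  5  6  6  7  8  7  7  6  6  5  5  4  5  6]
 [ 6  6  5  6  6 10 16 22 24 23 18 12  7  4  5  5  6  4]
 [ 5  4  5  7 14 28 38 43 46 45 39 31 16  8  5  6  6  5]
 [ 4  5  7 16 33 46 52 55 56 57 55 48 34 16  7  6  5  4]
 [ 4  6 13 31 49 57 58 59 60 60 59 57 50 34 14  6  5  5]
 [ 4  8 22 44 57 60 59 59 59 60 59 59 57 48 25  7  6  5]
 [ 5 12 32 51 58 59 57 56 56 56 57 59 58 54 36 11  6  6]
 [ 6 15 36 52 59 57 53 49 48 49 52 57 59 56 41 13  5  6]
 [ 6 15 36 52 58 58 51 46 44 45 49 57 59 56 40 12  6  4]
 [ 7 13 33 51 58 59 55 49 45 44 49 57 58 54 37  8  5  5]
 [ 6 12 29 47 57 60 59 56 53 52 55 57 56 49 27  7  4  4]
 [ 5  7 16 34 50 58 60 60 60 59 58 56 49 33 12  6  5  4]
 [ 7  5  7 17 36 51 57 58 58 58 56 48 30 14  8  7  5  5]
 [ 6  5  5  7 18 32 43 49 50 49 44 26 11  6  5  5  5  5]
 [ 6  6  5  5  6 10 18 25 26 23 18  9  6  6  5  6  5  5]
 [ 6  7  5  5  6  5  6  7  6  6  5  5  
[... 3949 characters left out ...]
01  98  98 104 120 144 149 130 111 103 104 103 102]
 [153 111 105 106 105 101  97  92  86  90 104 111 108 105 105 104 104 102]
 [158 113 105 106 107 106 104 100  95  93 100 105 105 106 106 104 105 103]
 [161 114 105 106 107 108 107 105 104 103 105 106 106 106 106 105 105 103]
 [164 115 104 105 107 108 107 106 107 106 107 107 106 106 106 106 105 103]]
  flat facing 0 centroid px [8.075 4.121]
  flat facing 45 centroid px [8.522 4.55 ]
  flat facing 90 centroid px [9.245 4.612]
  flat facing 135 centroid px [9.817 4.271]
  flat facing 180 centroid px [9.905 3.727]
  flat facing 225 centroid px [9.457 3.299]
  flat facing 270 centroid px [8.736 3.237]
  flat facing 315 centroid px [8.163 3.577]
```

The pale D-tip lies on the near side of the axis in both views: about 1 px down in top, left in side. So the flat faces away from the robot, at a yaw of about -10°. Next I'll measure the ring, the red mark and the dial pointer.

Run:
```python
from h import *
import pickle
np.set_printoptions(linewidth=220,precision=4,suppress=True)
d=pickle.load(open('avg.pkl','rb'))
S=6
def pts(m,o): 
    y,x=np.nonzero(m);return (np.c_[x,y]+.5)/S-.5+o
for n,(u,v),redc in(('top',(267,190),None),('side',(319,155),None)):
    c=d[n];r=18;o=np.array([u-r,v-r]);im=c['image'][v-r:v+r,u-r:u+r]
    b=cv2.resize(im,None,fx=S,fy=S,interpolation=cv2.INTER_LINEAR)
    sat=1-b.min(2)/b.max(2);mx=b.max(2)
    red=((b[...,2]-b[...,1])>40)&(abs(b[...,1]-b[...,0])<28)&(sat>.3)
    nn,lab,st,ce=cv2.connectedComponentsWithStats(red.astype(np.uint8))
    for i in range(1,nn):
        if st[i,4]>20:
            p=(ce[i]+.5)/S-.5+o;print(n,'red',st[i,4]/36,p,onplane(c,[p],.087)[0])
    dark=(mx<(45 if n=='top' else 60)).astype(np.uint8)
    nn,lab,st,ce=cv2.connectedComponentsWithStats(dark)
    i=1+np.argmax(st[1:,4]);p=(ce[i]+.5)/S-.5+o;print(n,'dark disc',p,st[i]/[6,6,6,6,36],onplane(c,[p],.10)[0])
    X=st[i,:4]
    wh=(sat<.2)&(mx>(75 if n=='top' else 110))
    hull=np.zeros_like(dark);k=cv2.findContours((lab==i).astype(np.uint8),cv2.RETR_EXTERNAL,2)[0]
    cv2.fillPoly(hull,[cv2.convexHull(max(k,key=cv2.contourArea))],1)
    m=(wh&(hull>0)).astype(np.uint8)
    nn,lab,st,ce=cv2.connectedComponentsWithStats(m)
    for i in range(1,nn):
        if st[i,4]>60:
            q=pts(lab==i,o);w=onplane(c,q,.117)[:,:2];V=np.linalg.svd(w-w.mean(0),full_matrices=False)
            print(n,'white',len(q)/36,q.mean(0),w.mean(0),'dir',np.degrees(np.arctan2(V[2][0,1],V[2][0,0])),V[1])
# corners-based: strip corner; cooker outline via white/dark contour in top
im=d['top']['image'].astype(np.uint8);hs=cv2.cvtColor(im,cv2.COLOR_BGR2HSV)
m=((hs[...,1]<60)&(hs[...,2]>50)).astype(np.uint8);mm=np.zeros_like(m);mm[85:232,225:392]=m[85:232,225:392]
mm=cv2.morphologyEx(mm,cv2.MORPH_CLOSE,np.ones((7,7)))
k=max(cv2.findContours(mm,0,2)[0],key=cv2.contourArea);R=cv2.minAreaRect(k);B=cv2.boxPoints(R);print(R);W=onplane(d['top'],B,.085);print(W[:,:2],W.mean(0))
print([np.linalg.norm(W[i]-W[i-1]) for i in range(4)])
```

```text
top red 7.555555555555555 [268.7812 179.5129] [0.5811 0.1012 0.087 ]
top dark disc [266.7912 191.4894] [ 11.3333  12.1667  14.1667  13.5    113.1111] [0.5486 0.103  0.1   ]
top white 16.47222222222222 [267.2191 186.5794] [0.5581 0.0995] dir -59.00940526548722 [0.0935 0.0517]
side red 0.5833333333333334 [328.5833 136.75  ] [0.5999 0.1774 0.087 ]
side dark disc [318.2336 154.186 ] [13.      9.8333 11.     13.5    98.9444] [0.5476 0.1017 0.1   ]
side white 2.6944444444444446 [320.8308 150.3239] [0.5544 0.0979] dir -64.27851011187195 [0.0391 0.0065]
((306.6764221191406, 159.03713989257812), (126.69644165039062, 109.28856658935547), 11.888657569885254)
[[ 0.5297  0.1892]
 [ 0.812   0.1433]
 [ 0.7424 -0.1783]
 [ 0.4686 -0.1214]] [0.6382 0.0082 0.085 ]
[np.float64(0.3165532155782805), np.float64(0.2860072020352442), np.float64(0.329041555358849), np.float64(0.27963761358906036)]
```

>>> apply_moves --moves '[14.6,-17.6,-2.8,0,0,-0.63,14.6,-17.6,-2.8,0,0,-0.63,14.6,-17.6,-2.8,0,0,-0.63,14.6,-17.6,-2.8,0,0,-0.63,14.6,-17.6,-2.8,0,0,-0.63,14.6,-17.6,-2.8,0,0,-0.63,14.6,-17.6,-2.8,0,0,-0.63,14.6,-17.6,-2.8,0,0,-0.63,14.6,-17.6,-2.8,0,0,-0.63,14.6,-17.6,-2.8,0,0,-0.63,14.6,-17.6,-2.8,0,0,-0.63,14.6,-17.6,-2.8,0,0,-0.63,14.6,-17.6,-2.8,0,0,-0.63,14.6,-17.6,-2.8,0,0,-0.63,14.6,-17.6,-2.8,0,0,-0.63,14.6,-17.6,-2.8,0,0,-0.63,14.6,-17.6,-2.8,0,0,-0.63]' --claw 55 --newtons 30

```text
clock: 2.32
tcp_pos: [0.5491, 0.1046, 0.1691]
orientation: [-0.001, 0.461, 0.888, -0.0]
wrist_force: [-0.2, -0.2, 0.8]
finger_gap: 0.0469
grip_force: 0.0
```

>>> apply_moves --moves '[0,0,-1.2,0,0,0,0,0,-2.0,0,0,0,0,0,-2.4,0,0,0,0,0,-2.4,0,0,0]'

```text
clock: 2.65
tcp_pos: [0.5469, 0.1058, 0.1072]
orientation: [-0.002, 0.459, 0.888, -0.001]
wrist_force: [-0.2, 0.8, 0.2]
finger_gap: 0.047
grip_force: 0.0
```

>>> apply_moves --moves '[0,0,0,0,0,0,0,0,0,0,0,0,0,0,0,0,0,0,0,0,0,0,0,0,0,0,0,0,0,0,0,0,0,0,0,0,0,0,0,0,0,0]' --claw 0

```text
clock: 3.23
tcp_pos: [0.5525, 0.1063, 0.1113]
orientation: [0.002, 0.46, 0.888, 0.003]
wrist_force: [4.5, 5.6, -1.2]
finger_gap: 0.0108
grip_force: 35.7
```

>>> apply_moves --moves '[0.06,0.05,0,0,0,0.1,0.06,0.05,0,0,0,0.2,0.06,0.05,0,0,0,0.3,0.06,0.05,0,0,0,0.4,0.06,0.05,0,0,0,0.5,0.06,0.05,0,0,0,0.6,0.06,0.05,0,0,0,0.7,0.06,0.05,0,0,0,0.8,0.06,0.05,0,0,0,0.87,0.06,0.05,0,0,0,0.87]'

```text
clock: 4.07
tcp_pos: [0.5527, 0.1064, 0.1113]
orientation: [0.002, 0.042, 0.999, 0.001]
wrist_force: [0.9, 1.8, 4.2]
finger_gap: 0.0112
grip_force: 36.4
```

Run:
```python
from h import *
S=[]
import pickle
d={}
for n in('top','side'):
    fs=[]
    for _ in range(5):
        fs.append(cam(n)); s=status.get_state(); S.append(np.r_[s['tcp_pos'],s['wrist_force'],s['ft_torque'],s['finger_gap']])
    d[n]=fs[0]; d[n]['image']=np.mean([f['image'] for f in fs],0).astype(np.float32)
pickle.dump(d,open('a2.pkl','wb'))
print(np.mean(S,0).round(4),np.std(S,0).round(4))
o=[]
for n,(u,v) in(('top',(267,188)),('side',(321,155))):
    o.append(cv2.resize(d[n]['image'][v-24:v+24,u-24:u+24].astype(np.uint8),(384,384),interpolation=cv2.INTER_CUBIC))
cv2.imwrite('pics/d2.png',np.hstack(o))
```

```text
[ 0.5527  0.1064  0.1112  0.5842  2.7261  6.3739  0.3805 -0.1168  0.0417
  0.011 ] [0.000e+00 0.000e+00 0.000e+00 4.343e-01 5.690e-01 4.500e-01 4.000e-02
 2.550e-02 3.570e-02 2.000e-04]
```

View pics/d2.png

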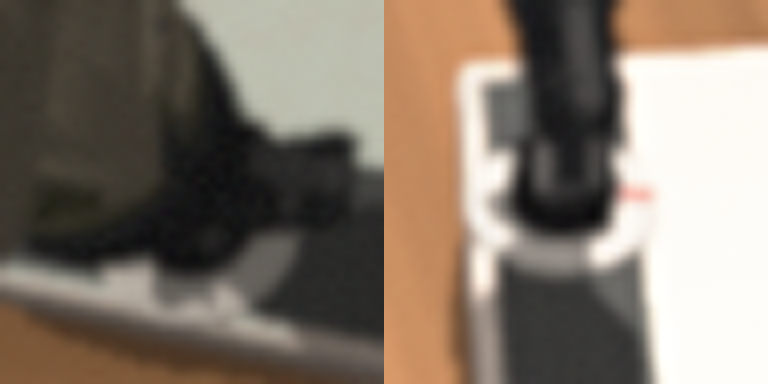

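The side crop shows the fingers on the dial, with the red mark at about side (328.4,155.1). I'll compute its direction from the dial axis, using the gripped TCP as the axis.

Run:
```python
from h import *
import pickle
for f in('avg.pkl','a2.pkl'):
    d=pickle.load(open(f,'rb'));c=d['side'];im=c['image'][148:163,322:336]
    ex=np.clip(im[...,2]-im[...,1]-25,0,None); ex[:, :4]=0
    y,x=np.mgrid[148:163,322:336];m=ex>0
    p=np.array([(x*ex).sum(),(y*ex).sum()])/ex.sum();print(f,p,m.sum(),onplane(c,[p],.087)[0]);print(ex.astype(int)) if f=='a2.pkl' else 0
print(proj(c,[[.5525,.1062,.087]]),proj(d['top'],[[.5525,.1062,.087]]))
```

```text
avg.pkl [328.03040317 154.71513549] 12 [0.57740889 0.1046387  0.087     ]
a2.pkl [327.75481372 154.72143781] 9 [0.57664006 0.10483377 0.087     ]
[[ 0  0  0  0  0  0  0  0  0  0  0  0  0  0]
 [ 0  0  0  0  0  0  0  0  0  0  0  0  0  0]
 [ 0  0  0  0  0  0  0  0  0  0  0  0  0  0]
 [ 0  0  0  0  0  0  0  0  0  0  0  0  0  0]
 [ 0  0  0  0  0  0  0  0  0  0  0  0  0  0]
 [ 0  0  0  0  0  0  0  0  0  0  0  0  0  0]
 [ 0  0  0  0  7 19  8  7  0  0  0  0  0  0]
 [ 0  0  0  0 12 31 30 31  6  0  0  0  0  0]
 [ 0  0  0  0  0  0  0  0  0  0  0  0  0  0]
 [ 0  0  0  0  0  0  0  0  0  0  0  0  0  0]
 [ 0  0  0  0  0  0  0  0  0  0  0  0  0  0]
 [ 0  0  0  0  0  0  0  0  0  0  0  0  0  0]
 [ 0  0  0  0  0  0  0  0  0  0  0  0  0  0]
 [ 0  0  0  0  0  0  0  0  0  0  0  0  0  0]
 [ 0  0  0  0  0  0  0  0  0  0  0  0  0  0]]
[[319.53691615 156.03937494]] [[266.4181085  190.71816319]]
```

Run:
```python
from h import *
import pickle
d=pickle.load(open('avg.pkl','rb'))
A=np.array([.5525,.1062])
# edge of ring (r=34mm) along rays from assumed axis, over dark strip: find outer bright->dark crossing
for n,angs in(('top',list(range(60,120,8))+list(range(-110,-60,8))),('side',range(-120,-70,7))):
    c=d[n];g=c['image'].mean(2).astype(np.float32);res=[]
    for a in angs:
        u=np.array([np.cos(np.radians(a)),np.sin(np.radians(a))])
        r=np.arange(.024,.046,.0003)
        P=proj(c,np.c_[A+r[:,None]*u,np.full(len(r),.087)]).astype(np.float32)
        v=cv2.remap(g,P[:,0:1].copy(),P[:,1:2].copy(),cv2.INTER_LINEAR).ravel()
        k=np.argmin(np.gradient(cv2.GaussianBlur(v[:,None],(1,9),2).ravel()));res.append((a,round(r[k]*1000,1),int(v.max()),int(v.min())))
    print(n,res)
    a=np.radians([q[0] for q in res]);r=np.array([q[1] for q in res])-34
    ok=abs(r)<5
    print(np.linalg.lstsq(np.c_[np.cos(a),np.sin(a)][ok],r[ok],rcond=None)[0],ok.sum())
```

```text
top [(60, np.float64(34.5), 166, 70), (68, np.float64(33.3), 166, 71), (76, np.float64(33.9), 166, 72), (84, np.float64(33.0), 167, 71), (92, np.float64(33.0), 167, 72), (100, np.float64(33.0), 166, 71), (108, np.float64(33.6), 168, 72), (116, np.float64(33.0), 169, 82), (-110, np.float64(35.1), 160, 67), (-102, np.float64(34.2), 158, 67), (-94, np.float64(35.7), 153, 66), (-86, np.float64(35.4), 148, 66), (-78, np.float64(35.7), 148, 66), (-70, np.float64(34.8), 155, 66), (-62, np.float64(34.5), 159, 80)]
[ 0.67080751 -0.85013116] 15
side [(-120, np.float64(34.2), 237, 98), (-113, np.float64(34.8), 233, 97), (-106, np.float64(33.3), 228, 99), (-99, np.float64(34.5), 223, 99), (-92, np.float64(35.7), 203, 98), (-85, np.float64(35.1), 194, 98), (-78, np.float64(34.5), 203, 96), (-71, np.float64(33.6), 226, 103)]
[ 0.05628223 -0.50045234] 8
```

>>> apply_moves --moves '[0,0,0,0,0,-0.02,0,0,0,0,0,-0.02,0,0,0,0,0,-0.02]'

```text
clock: 4.82
tcp_pos: [0.5527, 0.1064, 0.1113]
orientation: [0.002, 0.054, 0.999, 0.001]
wrist_force: [0.7, 2.7, 6.8]
finger_gap: 0.011
grip_force: 36.8
```

>>> apply_moves --moves '[0,0,0,0,0,0,0,0,0,0,0,0,0,0,0,0,0,0,0,0,0,0,0,0,0,0,1.5,0,0,0,0,0,3,0,0,0,0,0,4,0,0,0,-1,-3,4,0,0,0,-2,-6,4,0,0,0,-2,-6,4,0,0,0]' --claw 60

```text
clock: 5.65
tcp_pos: [0.5113, -0.0134, 0.2098]
orientation: [0.001, 0.052, 0.999, -0.0]
wrist_force: [0.6, -1.6, -0.4]
finger_gap: 0.0511
grip_force: 0.0
```

Run:
```python
from h import *
import pickle
d={}
for n in('top','side'):
    fs=[cam(n) for _ in range(5)]
    d[n]=fs[0]; d[n]['image']=np.mean([f['image'] for f in fs],0).astype(np.float32)
pickle.dump(d,open('a3.pkl','wb'))
o=[]
for n,(u,v) in(('top',(267,188)),('side',(321,153))):
    o.append(cv2.resize(d[n]['image'][v-18:v+18,u-18:u+18].astype(np.uint8),(396,396),interpolation=cv2.INTER_CUBIC))
cv2.imwrite('pics/d3.png',np.hstack(o))
```

```text
(no output)
```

View pics/d3.png

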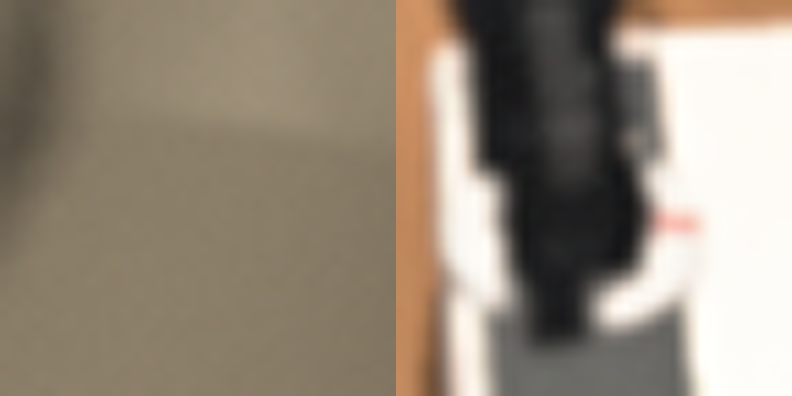

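The arm hides the dial in this view, so I'll check it once the arm is over the knob. I'm moving on to centre the knob by squeezing its skirt along the bar direction first.

>>> apply_moves --moves '[-2.5,-12.6,-3.4,0,0,1.33,-2.5,-12.6,-3.4,0,0,1.33,-2.5,-12.6,-3.4,0,0,1.33,-2.5,-12.6,-3.4,0,0,1.33,-2.5,-12.6,-3.4,0,0,1.33,-2.5,-12.6,-3.4,0,0,1.33,-2.5,-12.6,-3.4,0,0,1.33,-2.5,-12.6,-3.4,0,0,1.33,-2.5,-12.6,-3.4,0,0,1.33,-2.5,-12.6,-3.4,0,0,1.33,-2.5,-12.6,-3.4,0,0,1.33,-2.5,-12.6,-3.4,0,0,1.33,-2.5,-12.6,-3.4,0,0,1.33,-2.5,-12.6,-3.4,0,0,1.33]' --claw 75

```text
clock: 7.32
tcp_pos: [0.4495, -0.3272, 0.1241]
orientation: [-0.0, -0.574, 0.819, 0.0]
wrist_force: [-0.4, 0.0, -0.2]
finger_gap: 0.0642
grip_force: 0.0
```

Run:
```python
from h import *
import pickle
d={}
for n in('top','side'):
    fs=[cam(n) for _ in range(5)]
    d[n]=fs[0]; d[n]['image']=np.mean([f['image'] for f in fs],0).astype(np.float32)
pickle.dump(d,open('a4.pkl','wb'))
s=status.get_state();print(s['tcp_pos'],s['orientation'],s['finger_gap'])
o=[]
for n,(u,v) in(('top',(267,188)),('side',(321,153))):
    o.append(cv2.resize(d[n]['image'][v-18:v+18,u-18:u+18].astype(np.uint8),(396,396),interpolation=cv2.INTER_CUBIC))
cv2.imwrite('pics/d4.png',np.hstack(o))
```

```text
[ 0.44910533 -0.32769772  0.12439548] [-9.94471743e-06 -5.74161903e-01  8.18741784e-01 -1.48051884e-05] 0.06389257078467078
```

View pics/d4.png

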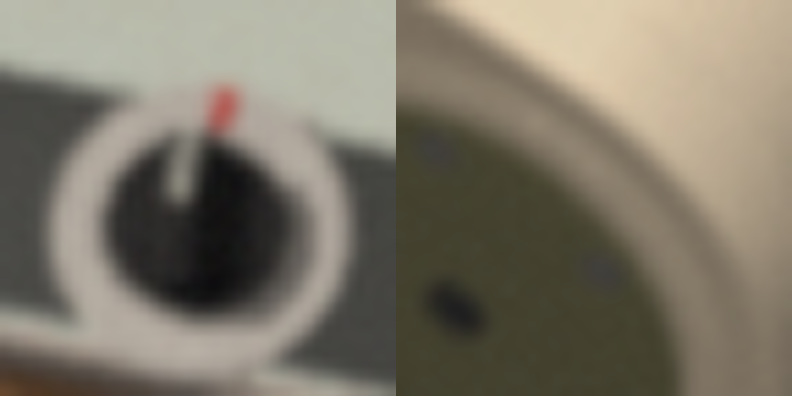

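Run:
```python
from h import *
import pickle
d=pickle.load(open('a4.pkl','rb'));c=d['top'];I=c['image'];x0,y0=258,172
im=I[y0:y0+26,x0:x0+26];y,x=np.mgrid[y0:y0+26,x0:x0+26]
b,g,r=[im[...,i] for i in range(3)]
def stat(name,w,z):
    w=np.clip(w,0,None);W=w.sum();p=np.array([(x*w).sum(),(y*w).sum()])/W
    P=onplane(c,np.c_[x.ravel(),y.ravel()],z)[:,:2];q=(P*w.reshape(-1,1)).sum(0)/W
    C=((P-q)*w.reshape(-1,1)).T@(P-q)/W;e,v=np.linalg.eigh(C);v=v[:,1]*np.sign(v[0,1])
    print(name,p,q,'orient',np.degrees(np.arctan2(v[1],v[0])),np.sqrt(e)*1e3);return q
m=stat('mark',np.where((x>263)&(y<185),r-(g+b)/2-20,0),.087)
# white pointer inside the dark disc: pixels near dial
for z in(.117,.108,.099):
    stat('ptr z%.3f'%z,np.where((abs(x-266)<4)&(y>183.5)&(y<191),im.mean(2)-60,0),z)
print(im.mean(2)[8:22,2:18].astype(int), 'x from',x0+2,'y from',y0+8)
A=np.array([.5528,.1055])
for a in(-4,-6,-9,-12):
    u=np.array([np.cos(np.radians(a)),np.sin(np.radians(a))])
    print(a,proj(c,[[*(A+r*u),z] for r,z in((0,.117),(.009,.117),(.018,.117),(.0195,.099),(.028,.087))]).round(2).tolist())
```

```text
mark [268.78862485 179.42071092] [0.58130301 0.1011921 ] orient -9.841458717386084 [2.01361826 2.78487488]
ptr z0.117 [264.92834787 185.57100409] [0.56051688 0.10514601] orient -5.28246563733145 [1.72781038 2.95568242]
ptr z0.108 [264.92834787 185.57100409] [0.56202057 0.10672602] orient -5.282465637337689 [1.7448369  2.98480888]
ptr z0.099 [264.92834787 185.57100409] [0.56352426 0.10830604] orient -5.282465637344079 [1.76186342 3.01393533]
[[158 164 166 165 165 165 164 154 125 121 143 163 167 168 169 171]
 [170 168 164 157 147 150 152 135 113 126 150 165 166 167 167 164]
 [168 160 146 129 109 121 127  99  88 114 140 154 163 165 168 167]
 [159 136 107  84  88 116 113  72  51  69  96 124 148 160 168 169]
 [135  94  63  57  91 119 102  57  27  33  51  79 114 143 162 169]
 [ 97  58  43  56  97 125  92  47  22  21  27  38  69 109 147 162]
 [ 61  45  42  60 104 130  89  38  21  19  18  28  41  73 115 143]
 [ 48  41  45  61  96 116  77  32  19  21  19  25  35  52  78 108]
 [ 44  43  42  51  68  78  52  24  20  20  19  28  35  40  59  86]
 [ 44  42  41  45  45  46  33  24  18  19  23  27  35  40  49  75]
 [ 45  44  41  44  42  40  31  19  18  19  20  28  36  38  47  70]
 [ 43  42  42  44  42  35  31  23  21  21  23  28  36  40  49  73]
 [ 46  40  38  44  40  35  29  20  20  17  24  27  36  40  56  80]
 [ 52  40  40  41  39  35  28  18  17  20  22  29  33  42  62  87]] x from 260 y from 180
-4 [[264.67, 188.7], [265.06, 185.06], [265.44, 181.42], [266.72, 182.12], [267.85, 179.63]]
-6 [[264.67, 188.7], [265.19, 185.07], [265.7, 181.45], [266.99, 182.14], [268.23, 179.67]]
-9 [[264.67, 188.7], [265.38, 185.1], [266.08, 181.5], [267.39, 182.2], [268.81, 179.75]]
-12 [[264.67, 188.7], [265.56, 185.14], [266.45, 181.58], [267.79, 182.28], [269.37, 179.86]]
```

>>> apply_moves --moves '[-0.4,-1.24,0,0,0,0,-0.4,-1.24,-1.5,0,0,0,-0.4,-1.24,-3,0,0,0,-0.4,-1.24,-4,0,0,0,-0.4,-1.24,-4.4,0,0,0,-0.4,-1.24,-4.4,0,0,0]'

```text
clock: 8.32
tcp_pos: [0.4374, -0.357, 0.0117]
orientation: [-0.0, -0.574, 0.819, 0.003]
wrist_force: [0.7, 0.7, 0.4]
finger_gap: 0.0638
grip_force: 0.0
```

The dial now points at about -5.5° and the mark lies at about -8.5° (top view), so it is within tolerance. Next is the centring squeeze.

>>> apply_moves --moves '[0,0,0.1,0,0,0,0,0,0.1,0,0,0,0,0,0.1,0,0,0,0,0,0.1,0,0,0,0,0,0.1,0,0,0,0,0,0.1,0,0,0]' --claw 30 --newtons 20

```text
clock: 8.82
tcp_pos: [0.4406, -0.3601, 0.0191]
orientation: [0.0, -0.574, 0.819, -0.002]
wrist_force: [0.4, -0.0, 6.6]
finger_gap: 0.0423
grip_force: 21.1
```

>>> apply_moves --moves '[0,0,0,0,0,0,0,0,0,0,0,0,0,0,0.8,0,0,0,0,0,1.6,0,0,0,0,0,1.6,0,0,-1.57,0,0,1.6,0,0,-1.57,0,0,1.6,0,0,-1.57,0,0,1.6,0,0,-1.57,0,0,1.6,0,0,-1.57,0,0,1.6,0,0,-1.57,0,0,1.6,0,0,-1.57,0,0,1.6,0,0,-1.57,0,0,1.6,0,0,-1.57,0,0,1.6,0,0,-1.57,0,0,1.6,0,0,-1.57,0,0,1.6,0,0,-1.57,0,0,1.6,0,0,-1.57]' --claw 65

```text
clock: 10.23
tcp_pos: [0.4389, -0.3585, 0.0567]
orientation: [-0.0, 0.175, 0.985, 0.0]
wrist_force: [-0.2, 0.2, -1.2]
finger_gap: 0.0555
grip_force: 0.0
```

Run:
```python
from h import *
s=status.get_state();print(s['tcp_pos'],s['orientation'],s['finger_gap'])
c=cam('side');cv2.imwrite('pics/k.png',cv2.resize(c['image'][260:380,250:410],(640,480),interpolation=cv2.INTER_CUBIC))
```

```text
[ 0.43888889 -0.35848382  0.05669474] [-2.01448619e-04  1.75364410e-01  9.84503546e-01  2.24298843e-04] 0.05554670692818679
```

View pics/k.png

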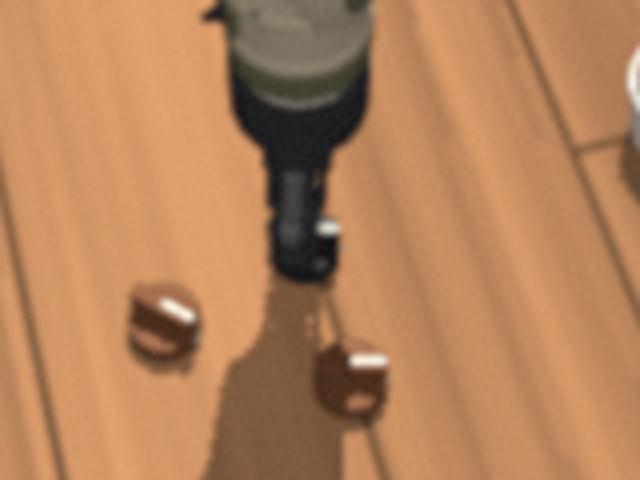

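The knob is still upright under the gripper, with its white mark to +x at crop (328,228). Now I'll grasp the bar.

>>> apply_moves --moves '[0,0,-0.8,0,0,0,0,0,-1.2,0,0,0,0,0,-1.2,0,0,0]'

```text
clock: 10.53
tcp_pos: [0.4374, -0.357, 0.0243]
orientation: [-0.002, 0.172, 0.985, 0.002]
wrist_force: [-0.5, 0.0, 0.4]
finger_gap: 0.0549
grip_force: 0.0
```

>>> apply_moves --moves '[0,0,0,0,0,0,0,0,0,0,0,0,0,0,0,0,0,0,0,0,0,0,0,0,0,0,0,0,0,0,0,0,0,0,0,0,0,0,0,0,0,0,0,0,0,0,0,0]' --claw 0 --newtons 60

```text
clock: 11.2
tcp_pos: [0.4396, -0.3593, 0.0277]
orientation: [0.001, 0.172, 0.985, -0.001]
wrist_force: [0.5, 0.2, 6.0]
finger_gap: 0.0105
grip_force: 60.8
```

>>> apply_moves --moves '[0,0,1,0,0,0,0,0,2.5,0,0,0,0,0,4,0,0,0,0,0,6,0,0,0,3.2,12.3,6,0,0,0.17,3.2,12.3,6,0,0,0.17,3.2,12.3,6,0,0,0.17,3.2,12.3,6,0,0,0.17,3.2,12.3,6,0,0,0.17,3.2,12.3,6,0,0,0.17,3.2,12.3,6,0,0,0.17,3.2,12.3,6,0,0,0.17,3.2,12.3,6,0,0,0.17,3.2,12.3,6,0,0,0.17,3.2,12.3,6,0,0,0.17,3.2,12.3,6,0,0,0.17,3.2,12.3,6,0,0,0.17,3.2,12.3,6,0,0,0.17]'

```text
clock: 12.7
tcp_pos: [0.5188, -0.0523, 0.1767]
orientation: [-0.0, 0.089, 0.996, 0.0]
wrist_force: [-0.2, -0.5, -0.8]
finger_gap: 0.0104
grip_force: 60.0
```

Run:
```python
from h import *
c=cam('side');t=cam('top')
s=status.get_state();print(s['tcp_pos'],s['orientation'],s['finger_gap'],s['grip_force'],s['wrist_force'])
p=proj(c,[[*s['tcp_pos'][:2],.15]])[0].astype(int);print(p)
cv2.imwrite('pics/f.png',cv2.resize(c['image'][p[1]-40:p[1]+40,p[0]-50:p[0]+50],(750,600),interpolation=cv2.INTER_CUBIC))
```

```text
[ 0.5189355  -0.05211975  0.17674869] [-6.93074341e-05  8.90739663e-02  9.96025011e-01  4.29004214e-05] 0.010458916198017488 60.04527926445007 [-0.22135876 -0.11286669 -0.77318842]
[322 182]
```

View pics/f.png

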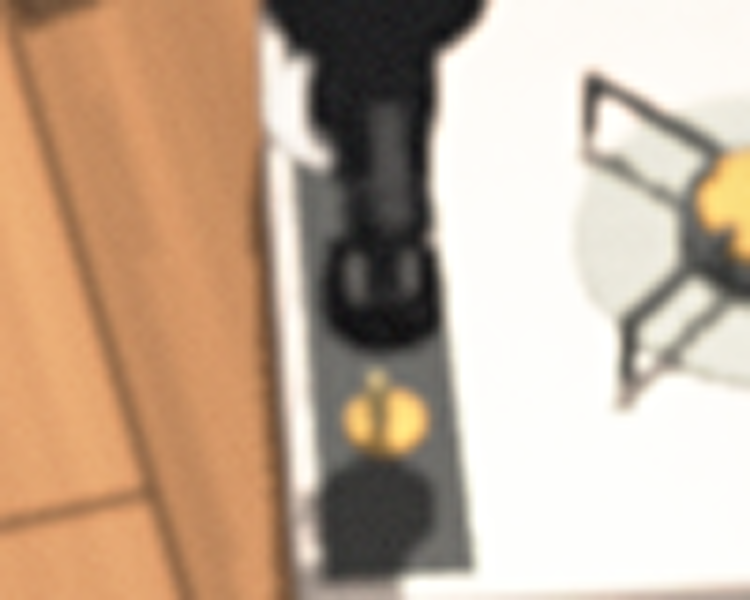

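The knob hangs upright in the fingers, just above the shaft at crop (380,420). Now I'll go down to contact.

>>> apply_moves --moves '[0,0.04,-0.8,0,0,0,0,0.04,-1.4,0,0,0,0,0.04,-1.6,0,0,0,0,0.04,-1.65,0,0,0,0,0.04,-1.7,0,0,0,0,0.04,-1.75,0,0,0,0,0.04,-1.75,0,0,0,0,0.04,-1.75,0,0,0]'

```text
clock: 13.47
tcp_pos: [0.5196, -0.0504, 0.1336]
orientation: [0.001, 0.088, 0.996, -0.0]
wrist_force: [0.5, 0.4, -0.9]
finger_gap: 0.0104
grip_force: 60.1
```

>>> apply_moves --moves '[0,0,-0.04,0,0,0,0,0,-0.08,0,0,0,0,0,-0.12,0,0,0,0,0,-0.16,0,0,0,0,0,-0.16,0,0,0,0,0,-0.16,0,0,0]'

```text
clock: 13.97
tcp_pos: [0.5196, -0.0504, 0.1292]
orientation: [0.001, 0.088, 0.996, -0.0]
wrist_force: [3.2, -0.5, -0.3]
finger_gap: 0.0104
grip_force: 60.1
```

>>> apply_moves --moves '[0.02,0,-0.06,0,0,0,0.02,0,-0.12,0,0,0,0.02,0,-0.18,0,0,0,0.02,0,-0.18,0,0,0,0.02,0,-0.18,0,0,0]'

```text
clock: 14.38
tcp_pos: [0.5198, -0.0503, 0.1247]
orientation: [0.0, 0.088, 0.996, 0.0]
wrist_force: [2.6, -0.2, 0.4]
finger_gap: 0.0107
grip_force: 60.3
```

>>> apply_moves --moves '[0.02,0,-0.05,0,0,0,0.02,0,-0.1,0,0,0,0.02,0,-0.15,0,0,0,0.02,0,-0.2,0,0,0,0.02,0,-0.25,0,0,0,0.02,0,-0.25,0,0,0,0.02,0,-0.25,0,0,0]'

```text
clock: 14.97
tcp_pos: [0.52, -0.0503, 0.1195]
orientation: [0.0, 0.088, 0.996, -0.0]
wrist_force: [-2.6, -0.3, 12.5]
finger_gap: 0.01
grip_force: 61.8
```

Home and pressed: the height matches (.1195) and the upward force is about 13 N, above the 8 N spring load at the stop. One last look to check the dial and the bystanders.

Run:
```python
from h import *
import pickle
o=[]
for n,(u,v) in(('top',(285,190)),('side',(321,165))):
    im=np.mean([cam(n)['image'] for _ in range(4)],0).astype(np.uint8)
    o.append(cv2.resize(im[v-30:v+30,u-38:u+38],(400,316),interpolation=cv2.INTER_CUBIC))
    pickle.dump(im,open(n+'5.pkl','wb'))
cv2.imwrite('pics/end.png',np.hstack(o));s=status.get_state();print(s['clock'],s['tcp_pos'],s['wrist_force'],s['grip_force'])
```

```text
15.3667 [ 0.51998009 -0.05029139  0.11947342] [-1.78361748 -0.72601044 11.51388832] 61.79782748222351
```

View pics/end.png

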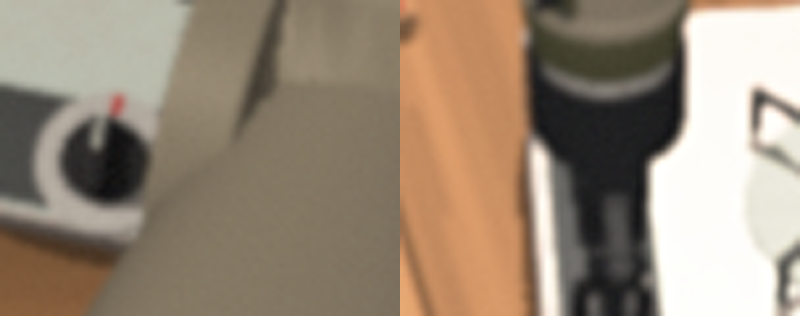

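The top crop shows the dial unchanged: the pointer at crop (98,132) heads for the red mark at (117,103), and the offset between them is parallax from the bar's height. The side crop shows the gripper standing upright over the shaft. Handing in.

```bash
python3 -c "
from workcell import job
print(job.hand_in())"
```

```text
the job is handed in; nothing more can be done
None
```

I set the dial to about 3° from the red mark by camera (limit 8°), then fitted the knob on the D-shaft, pressed it to its stop and handed in at about 15.4 s still gripping it; no verdict was returned, and I did not re-measure the matchbox and cup, though the arm stayed clear of both.

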